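Scoop a bruised tomato into the tip-tray compost caddy

TASK

Clear the bruised tomato into the compost caddy without touching it by hand. Pick up the flat scoop it lies on by the handle, carry it level so that nothing rolls out, and tip the tomato onto the caddy's pivoting steel tray, past the pivot towards the hood, so that the tomato's own weight tips the tray and drops it inside; do not push the tray down with the scoop or the gripper. Then lay the empty scoop flat on the open worktop again, clear of the caddy, and leave the other things where they are.

Things in the scene. Friction and masses are not known exactly. Their poses are not given: they have to be found in the camera images.
- caddy: Fixed compost caddy: sage-green pail, black upper part, 255 mm long x 176 wide x 212 high. Origin on the worktop below the tray's pivot axis; x the way waste travels, from the low entry face (x = -45, 142 high) to the hood; z up. Side cheeks 186 high, inner faces at y = +-82. Its x lies along world +y within 0.45 rad, so that the entry faces the scoop. Inner floor 10 high.
- hood_lip (a point): Middle of the front lip of the caddy's flat black hood, on its underside: 87 mm beyond the pivot, 202 above the worktop; the roof top is 212 high and reaches on to the far wall (x = 210). The 39 gap between lip and level tray is too low for the tomato until the tray tips.
- tray_pivot (a point): Middle of the tray's pivot axis, on the tray's upper face, 163 mm above the worktop; fixed to the caddy, with the caddy's axes. Mind what hangs over the back of the worktop: the wall cabinet from z = 520 up, its front at world x = 610 and its door handle out to x = 583; and left of y = 200 the hood's visor, z = 570 to 625, out to x = 470.
- tip_tray: Steel tray that closes the caddy's opening. Origin mid pivot axis, 160 mm high; x to the hood, z up when level. Floor x = -30 to 107, top face z = 3, flanges to z = 22 at y = +-73, no end walls. Held level by a steel bar under the short end; 50 g set 60 past the axis tips it, damped, to 0.85 rad, hood end down (short end rises 23); emptied, it levels itself within 2 s. Never tips the other way.
- scoop: Flat steel food scoop, loose, 150 g. Origin under the middle of the pan; x to the open front edge, z up. Pan 120 mm long x 110 wide, floor 3, side walls 29 high (15 at the front), back wall 49 at x = -60. Handle: level black rubber bar 20 wide x 28 high, x = -68 to -168, centre line 46 above the pan's underside. Lies on the worktop, x along world +y within 0.8 rad.
- scoop_grip (a point): Point to grip, in the middle of the handle's section: 96 mm behind the scoop's origin, 46 above the underside of the pan; axes as the scoop; close the fingers along its y. The loaded scoop is nose-heavy (about 0.25 N m about this point): grip firmly, 40 N or so, lest it droop.
- scoop_edge (a point): Middle of the scoop's open front edge, on the upper face of the pan floor: 60 mm ahead of the scoop's origin, 3 up.
- tomato: Bruised red tomato, rigid, 74 x 72 mm, 69 high, 120 to 180 g, standing on its underside near the middle of the pan. Origin at the centre of its underside, z to the stalk. Stays put in a level pan; rolls out over the front edge when the pan is tipped front down, at about 0.4 to 0.6 rad (friction varies).
- onion: Bystander: brown onion, 82 wide, 94 high, on the worktop behind the work; leave it alone.
- olive_jar: Bystander: glass jar with a red lid, 62 wide, 86 high, back right; leave it alone.
- peeler: Bystander: dark green peeler, 170 x 25 x 18, on the worktop behind the scoop; leave it alone.
- oil_bottle: Bystander: amber oil bottle with a pourer, 68 wide, 169 high, behind the caddy; leave it alone.
- teapot: Bystander: cream teapot, 169 long, 119 high, at the back; leave it alone.

How it is judged:
By the outcome, as a careful person would: the job done as asked, in the order asked, and still so for the second after the job is handed in, with the robot touching nothing.
It also fails if it takes over 67 s, if anything falls off the work surface, if the arm or the gripper's body presses on something with over 40 N, if the wrist force passes 120 N, or if a joint passes its speed limit or range.

ROBOT

A 6-joint arm with a two-finger parallel gripper is mounted at the origin on a cart in front of the work surface, level with it; the furniture and walls round the work are solid. World frame = base frame: x ahead of the robot, y to its left, z up, the work surface at z = 0. Lengths are in m, angles in rad, forces in N, time in s.
With the tool pointing down it reaches from about 0.275 to 0.75 m from the base axis. Payload 10.2 kg.
Tool frame: the origin (TCP) lies on the centre line of the jaws, within the pads' length; the fingertips stand 11 mm ahead of it and the grasp point (between the pads) lies 8 mm behind it; z points along the fingers, y is the line along which they close (so a half turn about z gives the same grasp; the last joint's range is limited). The gripper opens to 88 mm and grips with 3 to 60 N. Pads are 18 mm wide; open, the fingers measure 123 mm over their backs; the gripper's body (75 mm by 187 mm) begins 45 mm behind the grasp point.
Start: joints at [1.014, 0.313, 1.498, -0, 1.331, -0.223], TCP at [0.172, 0.496, 0.25] pointing down, gripper open.
Joint ranges: [-2.94, 2.94], [-0.97, 2.17], [0.19, 2.56], [-1.23, 4.37], [0.02, 3.11], [-2.88, 2.88]. Speed limits (rad/s): [2.39, 2.39, 3.01, 3.14, 3.14, 3.14].

INTERFACE

Orientations are given as a rotation vector (axis times angle).
In Python, from bench import telemetry, eyes, manip, finder gives the robot as it stands.
- The arm moves only by the tool jog_arm, never from a script. Its argument "plan" is text: rows parted by semicolons, each of 7 numbers parted by spaces: the shift along the tool's x, y, z in cm, then the turn, a rotation vector about the tool's x, y, z in rad, then the closure, from 0 (fully open) to 1 (shut). A call has 1 to 20 rows; each row shifts and turns the commanded pose from where the row before left it, along the tool's axes as they then stand; what a row does not reach is not made up. A row lasts 1/8 s, in which the tool goes at most 62.5 mm and 10.7 degrees, less where a joint would pass 70% of its speed; a pose out of reach is approached as far as the arm can. A call with a gripper value outside its range is refused whole. The fingers move at their own pace and stop on an object; the grip force is fixed at half the most. Time passes only in rows, so rows that do not move let the fingers close. It gives the time, the measured TCP pose, the force, the opening and the grip force at its end, in the units of the state.
- telemetry.observe(): the state, without advancing time (a new reading comes with each control period).
- eyes.capture(name): name is "side" or "top" or "wrist"; returns a dict with "color" (480x640x3 uint8, blue, green, red), "vfov" (degrees; the focal length in pixels is half the picture's height over the tangent of half this angle, whatever the lens; pixels are square), "cx", "cy" (the principal point, pixels), "dist" ([k1, k2, p1, p2, k3] as OpenCV has them; the pictures are not rectified), "eye" and "rotation" of the camera in the world. Camera axes: x right, y down, z forward; pixel columns grow to the right and rows downward; lengths in m; the calibration is good to about 2 mm. A picture is of the moment at which its call begins. There is no depth.
- manip.hand_in(): hands the job in; it is judged then, once.
Trained networks look in a picture, given as the dict that the camera call returned (one of the last four; its "shot" number tells which), for a name from the list of things; names that differ only in an ending like _2 or _b are one class to them, and where a whole thing is asked for, a point or a joint stands for the part that bears it (a point fixed in the world has none). Each returns a list of dicts, best first, with "p" (0 to 1); they miss things now and then, are a little off and sometimes report something else, mostly with a low value. They report only what shows in the picture. A call takes as long as a camera call.
- finder.boxes_of(picture, name): "centre" ([column, row] in pixels, amid what is visible of it).
The state is a dict: "time": time; "joints": joint angles; "qvel": joint speeds; "joint_torque": joint torques, N m; "tool_pos": TCP position; "tool_rot": TCP orientation; "wrist_force": force on the tool from outside, world axes, zero at the start; "torque": the same for the moment, N m; "grip_width": opening from 0.0 (shut) to 1.0 (fully open); "grasp_force": force on a finger pad.
Only numpy, scipy, OpenCV 4.12 (cv2) and the standard library are available. Lean on these libraries where they do the work, as an engineer would, in place of code of your own. Each camera call takes 0.05 s, during which the arm holds its last target. There are 200 camera calls.

## Working session

There is one attempt and no reset: what is moved stays moved. The work goes in short steps, Python scripts to look and compute and a tool call to move; the robot and the scene stay as the last step left them, time stands still between calls to the robot, and variables do not carry over. Pictures are saved under pics/ and viewed, at most 13 in all, crops included, and the job is handed in when it is done.

Besides the shell and the picture viewer there is one more tool, called after "Request:" as a command line: name --argument value ..., lists and objects as JSON in quotes. jog_arm: Moves the arm, as the interface text tells. Its arguments: {"type":"object","properties":{"plan":{"type":"string"}},"required":["plan"]}

```bash
mkdir -p pics; ls; python3 - <<'E'
from bench import telemetry, eyes, manip, finder
import cv2,numpy as np
s=telemetry.observe(); print({k:np.round(v,3).tolist() for k,v in s.items()})
for n in ["side","top"]:
    p=eyes.capture(n); cv2.imwrite(f"pics/{n}0.png",p["color"])
    print(n,p["vfov"],p["cx"],p["cy"],p["dist"],np.round(p["eye"],3).tolist(),np.round(p["rotation"],3).tolist())
    for o in ["caddy","hood_lip","tray_pivot","scoop","scoop_grip","scoop_edge","tomato","onion","olive_jar","peeler","oil_bottle","teapot"]:
        try: print(o,[(np.round(d["centre"]).tolist(),round(d["p"],2)) for d in finder.boxes_of(p,o)[:2]])
        except Exception as e: print(o,e)
E
```

```text
pics
{'time': 0.0, 'joints': [1.014, 0.313, 1.498, -0.0, 1.331, -0.223], 'qvel': [-0.001, -0.001, -0.0, 0.0, -0.001, 0.001], 'joint_torque': [-0.001, -40.221, -25.227, 0.069, 0.035, -0.0], 'tool_pos': [0.172, 0.496, 0.249], 'tool_rot': [-0.522, -3.097, 0.002], 'wrist_force': [-0.312, -0.158, 0.321], 'torque': [-0.053, -0.016, 0.041], 'grasp_force': 0.0, 'grip_width': 1.002}
side 55.494203634074 323.630180935423 237.89492896644032 [-0.01578  0.       0.       0.       0.     ] [-0.13, -0.139, 0.742] [-1.787, 1.607, -0.768]
caddy [([235.0, 273.0], 0.65)]
hood_lip [([236.0, 269.0], 0.8), ([396.0, 343.0], 0.67)]
tray_pivot [([236.0, 268.0], 0.86)]
scoop [([393.0, 339.0], 0.94)]
scoop_grip [([392.0, 344.0], 0.92)]
scoop_edge [([392.0, 344.0], 0.83)]
tomato [([375.0, 326.0], 0.66)]
onion [([326.0, 234.0], 0.95)]
olive_jar [([421.0, 258.0], 0.74)]
peeler [([378.0, 257.0], 0.76)]
oil_bottle []
teapot [([277.0, 205.0], 0.58)]
top 43.701737458593364 326.80672791201675 236.32712158031063 [-0.1966744  0.         0.         0.         0.       ] [0.313, -0.116, 1.472] [-2.198, 2.006, -0.226]
caddy [([247.0, 278.0], 0.64)]
hood_lip [([247.0, 278.0], 0.57)]
tray_pivot [([248.0, 276.0], 0.74)]
scoop [([379.0, 319.0], 0.87)]
scoop_grip [([380.0, 316.0], 0.75)]
scoop_edge [([381.0, 318.0], 0.67), ([228.0, 189.0], 0.3)]
tomato [([366.0, 313.0], 0.85), ([415.0, 240.0], 0.16)]
onion [([323.0, 207.0], 0.81)]
olive_jar [([414.0, 239.0], 0.65)]
peeler [([373.0, 226.0], 0.57), ([272.0, 283.0], 0.49)]
oil_bottle [([227.0, 188.0], 0.73)]
teapot [([270.0, 187.0], 0.57)]
```

```bash
python3 - <<'E'
import cv2
a=cv2.imread("pics/side0.png")[170:430,130:480]; cv2.imwrite("pics/side0c.png",cv2.resize(a,None,fx=2.25,fy=2.25,interpolation=cv2.INTER_CUBIC))
a=cv2.imread("pics/top0.png")[160:380,180:450]; cv2.imwrite("pics/top0c.png",cv2.resize(a,None,fx=2.7,fy=2.7,interpolation=cv2.INTER_CUBIC))
E
```

```text
(no output)
```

View pics/side0c.png

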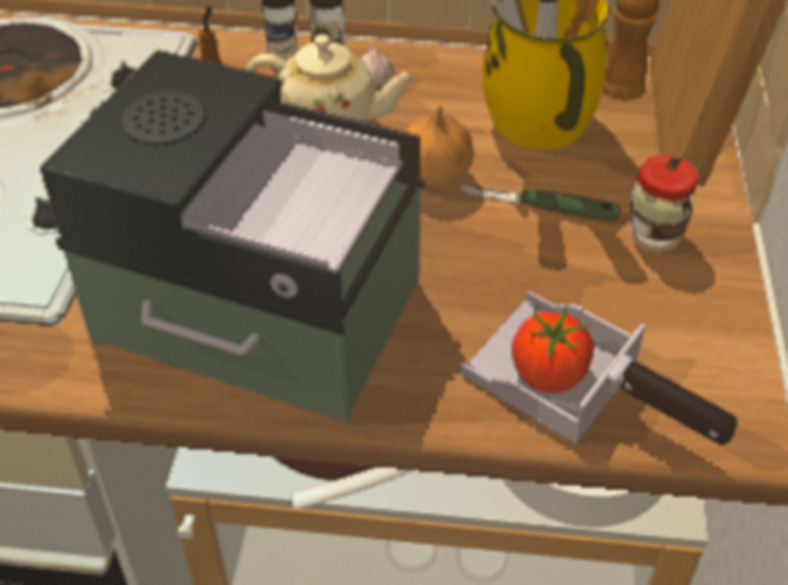

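View pics/top0c.png

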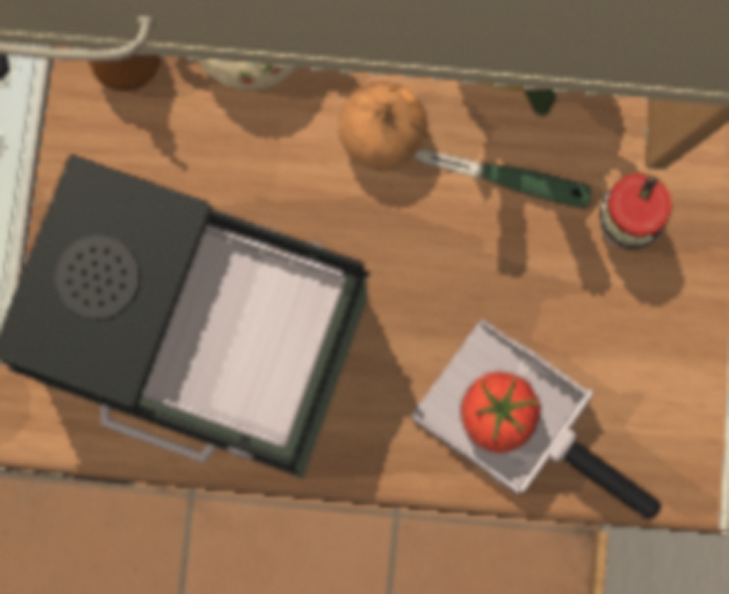

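The side crop shows the caddy with its hood on the left and the bare tray facing right. The scoop sits at lower right with the tomato at crop (553,352), and its handle ends at about (725,430). In the top crop the hood lip corners are at (210,207) and (135,410), the scoop's front corners at (483,322) and (415,418), and the handle end at (655,505). Next I'll fit both poses to these points.

```bash
cat > h.py <<'E'
import numpy as np, cv2
from scipy.optimize import least_squares
from scipy.spatial.transform import Rotation as Ro
def proj(p,X):
    R=np.array(p["rotation"]); R=Ro.from_rotvec(R).as_matrix() if R.shape==(3,) else R
    f=240/np.tan(np.radians(p["vfov"]/2)); K=np.array([[f,0,p["cx"]],[0,f,p["cy"]],[0,0,1.]])
    rv=cv2.Rodrigues(R.T)[0]; tv=-R.T@np.array(p["eye"])
    return cv2.projectPoints(np.atleast_2d(X).astype(float),rv,tv,K,np.array(p["dist"],float))[0][:,0]
def pose(q,L):
    L=np.array(L)/1000; c,s=np.cos(q[2]),np.sin(q[2])
    return np.c_[q[0]+c*L[:,0]-s*L[:,1], q[1]+s*L[:,0]+c*L[:,1], L[:,2]]
def fit(obs,q0):
    # obs: list of (pic, local pts, pixels)
    fn=lambda q: np.concatenate([(proj(p,pose(q,L))-np.array(U)).ravel() for p,L,U in obs])
    r=least_squares(fn,q0,loss="soft_l1"); return r.x, fn(r.x).reshape(-1,2)
E
python3 - <<'E'
from h import *
from bench import eyes
S=eyes.capture("side");T=eyes.capture("top")
sc=lambda a:np.array(a)/2.25+[130,170]
tc=lambda a:np.array(a)/2.7+[180,160]
q,r=fit([(T,[[210,-88,212],[87,-88,212],[87,88,212],[210,88,212]],tc([[70,155],[210,207],[135,410],[0,357]])),
 (S,[[210,-88,212],[87,-88,212],[87,88,212],[210,88,212]],sc([[163,52],[280,83],[185,218],[45,172]]))],[.3,.2,1.57])
print("caddy",q.round(4),r.round(1).tolist())
np.save("caddy.npy",q)
L=[[-45,88,0],[-45,-88,186],[-45,88,142],[-30,-73,163],[-30,73,163]]
print("check top",((proj(T,pose(q,L))-[180,160])*2.7).round(),"side",((proj(S,pose(q,L))-[130,170])*2.25).round())
q,r=fit([(T,[[60,55,15],[60,-55,15],[-168,0,60],[-68,0,60]],tc([[415,416],[483,322],[656,507],[570,448]])),
 (S,[[60,55,15],[60,-55,15],[-168,0,60]],sc([[463,370],[529,293],[730,422]]))],[.3,-.15,1.2])
print("scoop",q.round(4),r.round(1).tolist()); np.save("scoop.npy",q)
L=[[-60,55,29],[-60,-55,29],[-60,-55,49],[60,55,3],[-96,0,46]]
print("check top",((proj(T,pose(q,L))-[180,160])*2.7).round(),"side",((proj(S,pose(q,L))-[130,170])*2.25).round())
print("grip",pose(q,[[-96,0,46]]))
E
```

```text
caddy [ 0.4722 -0.0161  1.3367] [[0.4, 1.3], [1.1, -0.4], [0.7, 1.5], [-2.6, 2.2], [-0.8, -1.4], [2.6, -2.5], [-0.3, -4.4], [-0.7, -0.8]]
check top [[309. 482.]
 [369. 264.]
 [301. 474.]
 [347. 280.]
 [288. 449.]] side [[357. 427.]
 [429. 134.]
 [351. 317.]
 [406. 161.]
 [340. 279.]]
scoop [ 0.4578 -0.2044  1.0408] [[-2.0, 1.1], [-1.2, -0.5], [1.6, 2.6], [-1.3, -0.0], [0.1, -2.6], [0.1, -1.5], [5.2, 0.1]]
check top [[520. 496.]
 [590. 395.]
 [593. 393.]
 [409. 420.]
 [591. 467.]] side [[584. 424.]
 [645. 340.]
 [649. 325.]
 [463. 373.]
 [657. 388.]]
grip [[ 0.40925498 -0.28721879  0.046     ]]
```

```bash
cat >> h.py <<'E'
def delta(s,P,R):
    """tool-frame shift (cm) and rotvec from commanded state s to pose P,R (R matrix)"""
    R0=Ro.from_rotvec(s["tool_rot"]).as_matrix()
    return (R0.T@(np.array(P)-s["tool_pos"])*100).round(2), Ro.from_matrix(R0.T@R).as_rotvec().round(4)
def Rscoop(yaw,pitch=0,flip=1):
    # tool: z down, y along +-scoop y ; pitch>0 = front down
    S=Ro.from_euler("ZY",[yaw,pitch]).as_matrix()
    return S@np.diag([-1.,1,-1] if flip>0 else [1.,-1,-1])
E
python3 - <<'E'
from h import *
from bench import telemetry
s=telemetry.observe(); print(Ro.from_rotvec(s["tool_rot"]).as_matrix().round(3))
q=np.load("scoop.npy"); G=pose(q,[[-84,0,46]])[0]; print(G)
G[2]=0.26
for f in (1,-1): print(delta(s,G,Rscoop(q[2],0,f)))
E
```

```text
[[-0.945  0.328  0.   ]
 [ 0.328  0.945  0.   ]
 [-0.     0.    -1.   ]]
[ 0.41532171 -0.27686529  0.046     ]
(array([-48.31, -65.05,  -1.03]), array([ 0.0000e+00,  1.0000e-04, -1.3745e+00]))
(array([-48.31, -65.05,  -1.03]), array([ 1.0000e-04, -0.0000e+00,  1.7671e+00]))
```

Request:
jog_arm --plan "0 0 -4 0 0 0 0; 0 0 -4 0 0 0 0; -3 -4 0 0 0 0 0; -3 -4 0 0 0 0 0; -3 -4 0 0 0 0 0; -3 -4 0 0 0 0 0; -3 -4 0 0 0 0 0; -3 -4 0 0 0 0 0; -3 -4 0 0 0 0 0; -3 -4 0 0 0 0 0; -3 -4 0 0 0 0 0; -3 -4 0 0 0 0 0; -3 -4 0 0 0 0 0; -3 -4 0 0 0 0 0; -3 -4 0 0 0 0 0; -3 -4 0 0 0 0 0; 0 0 0 0 0 0 0"

```text
time: 3.52
tool_pos: [0.3856, -0.1729, 0.329]
tool_rot: [-0.527, -3.096, -0.001]
wrist_force: [0.4, -0.3, -0.0]
grip_width: 0.997
grasp_force: 0.0
```

Request:
jog_arm --plan "0 0 0 0 0 0.18 0; 0 0 0 0 0 0.18 0; 0 0 0 0 0 0.18 0; 0 0 0 0 0 0.18 0; 0 0 0 0 0 0.18 0; 0 0 0 0 0 0.18 0; 0 0 0 0 0 0.18 0; 0 0 0 0 0 0.18 0; 0 0 0 0 0 0.18 0; 0 0 0 0 0 0.15 0; 0 0 0 0 0 0 0"

```text
time: 4.9
tool_pos: [0.3852, -0.1699, 0.3299]
tool_rot: [2.726, 1.561, 0.0]
wrist_force: [0.1, -0.0, 0.5]
grip_width: 0.994
grasp_force: 0.0
```

```bash
python3 - <<'E'
from h import *
from bench import telemetry,eyes
s=telemetry.observe(); print({k:np.round(s[k],3).tolist() for k in("time","joints","tool_pos","wrist_force")})
q=np.load("scoop.npy"); G=pose(q,[[-84,0,46]])[0]; G[2]-=.008
print(delta(s,G,Rscoop(q[2],0,-1)))
p=eyes.capture("wrist"); print(p["vfov"],p["dist"],p["eye"],p["rotation"])
im=p["color"].copy()
L=[[60,55,15],[60,-55,15],[-60,55,29],[-60,-55,29],[-168,10,60],[-168,-10,60],[-68,10,60],[-68,-10,60],[60,55,0],[60,-55,0]]
U=proj(p,pose(q,L)); print(U.round())
cv2.imwrite("pics/w1.png",im)
E
```

```text
{'time': 4.9, 'joints': [-0.695, 0.027, 1.63, 0.0, 1.484, -0.164], 'tool_pos': [0.385, -0.17, 0.33], 'wrist_force': [0.075, -0.032, 0.498]}
(array([-7.7 ,  8.  , 29.19]), array([ 0.0003, -0.    , -0.0009]))
58.60980557551147 [-0.08184571  0.          0.          0.          0.        ] [ 0.41880476 -0.11273789  0.46476628] [ 2.78380657 -0.75626345 -0.10014982]
[[340. 120.]
 [447. 121.]
 [340. 237.]
 [443. 237.]
 [382. 343.]
 [401. 343.]
 [386. 253.]
 [406. 253.]
 [340. 120.]
 [443. 121.]]
```

View pics/w1.png

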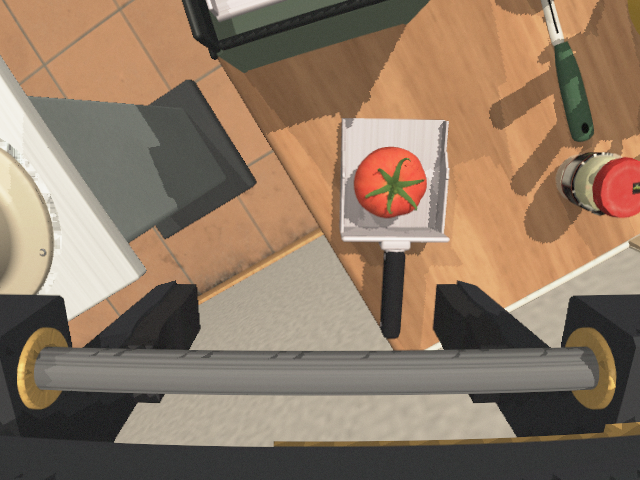

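The wrist view confirms the scoop fit. The front corners are at (343,119) and (447,121) and the handle end is at (392,338), all within about 2–3 px of the prediction. I'll refit with these added.

```bash
python3 - <<'E'
from h import *
from bench import telemetry,eyes
p=eyes.capture("wrist"); s=telemetry.observe()
q0=np.load("scoop.npy")
q,r=fit([(p,[[60,55,15],[60,-55,15],[-60,55,49],[-60,-55,49],[-100,0,60],[-135,0,60]],[[343,119],[447,121],[341,240],[449,240],[394.5,282],[393,312]])],q0)
# handle points: along-axis coordinate arbitrary -> only for reference
print(q0,q,r.round(1).tolist()); np.save("scoop.npy",q)
G=pose(q,[[-84,0,46]])[0]; G[2]-=.008
print(G,delta(s,G,Rscoop(q[2],0,-1)))
E
```

```text
[ 0.45778878 -0.20439083  1.04076493] [ 0.45934094 -0.20323153  1.03459723] [[-1.4, -0.9], [1.3, -1.2], [0.0, 0.4], [-0.2, 1.1], [0.4, -0.3], [-0.1, 1.2]]
[ 0.41642767 -0.27544269  0.038     ] (array([-7.51,  8.  , 29.19]), array([ 0.0002, -0.    ,  0.0069]))
```

Request:
jog_arm --plan "-2.5 2.67 0 0 0 0.007 0; -2.5 2.67 3 0 0 0 0; -2.5 2.66 4 0 0 0 0; 0 0 5 0 0 0 0; 0 0 5 0 0 0 0; 0 0 4 0 0 0 0; 0 0 3 0 0 0 0; 0 0 2 0 0 0 0; 0 0 1.6 0 0 0 0; 0 0 1.6 0 0 0 0; 0 0 0 0 0 0 0; 0 0 0 0 0 0 0"

```text
time: 6.5
tool_pos: [0.4159, -0.2763, 0.0382]
tool_rot: [2.732, 1.548, 0.0]
wrist_force: [0.9, -0.1, -0.1]
grip_width: 1.0
grasp_force: 0.0
```

```bash
python3 - <<'E'
from h import *
from bench import telemetry,eyes
s=telemetry.observe();print({k:np.round(s[k],3).tolist() for k in("time","joints","tool_pos","wrist_force")})
q=np.load("scoop.npy")
G=pose(q,[[-84,0,46]])[0]; G[2]-=.008
print(G,delta(s,G,Rscoop(q[2],0,-1)))
p=eyes.capture("wrist"); cv2.imwrite("pics/w2.png",p["color"])
E
```

```text
{'time': 6.5, 'joints': [-0.821, 0.539, 1.795, -0.0, 0.807, -0.282], 'tool_pos': [0.416, -0.276, 0.038], 'wrist_force': [0.914, -0.109, -0.077]}
[ 0.41642767 -0.27544269  0.038     ] (array([ 0.1 , -0.  ,  0.02]), array([ 0.0009,  0.0003, -0.0035]))
```

View pics/w2.png

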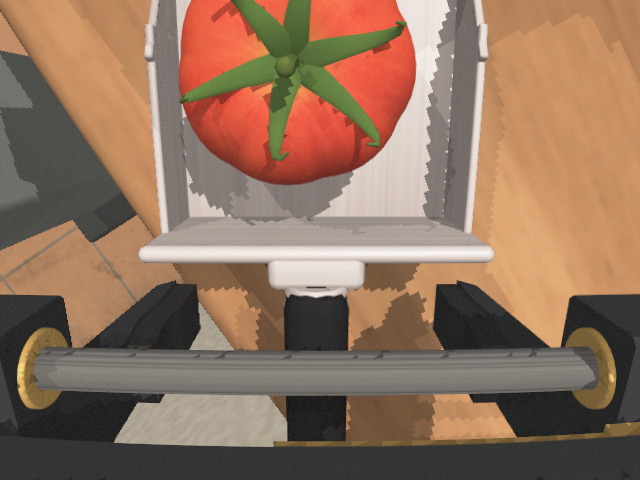

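The handle, at column 317, sits exactly between the fingers at columns 200 and 435, just behind the collar. I'll close now and then lift slightly.

Request:
jog_arm --plan "0 0 0 0 0 0 1; 0 0 0 0 0 0 1; 0 0 0 0 0 0 1; 0 0 0 0 0 0 1; 0 0 0 0 0 0 1; 0 0 0 0 0 0 1; 0 0 0 0 0 0 1; 0 0 0 0 0 0 1"

```text
time: 7.55
tool_pos: [0.4157, -0.2761, 0.0377]
tool_rot: [2.733, 1.548, 0.0]
wrist_force: [0.2, -1.2, -0.0]
grip_width: 0.224
grasp_force: 30.0
```

Request:
jog_arm --plan "0 0 -0.3 0 0 0 1; 0 0 -0.6 0 0 0 1; 0 0 -0.8 0 0 0 1; 0 0 -0.8 0 0 0 1; 0 0 -0.5 0 0 0 1; 0 0 0 0 0 0 1; 0 0 0 0 0 0 1"

```text
time: 8.43
tool_pos: [0.4156, -0.2759, 0.0675]
tool_rot: [-2.733, -1.548, 0.0]
wrist_force: [0.6, -0.3, -2.6]
grip_width: 0.224
grasp_force: 30.0
```

```bash
python3 - <<'E'
from h import *
from bench import telemetry,eyes
s=telemetry.observe();print({k:np.round(s[k],3).tolist() for k in("time","joints","tool_pos","tool_rot","wrist_force","torque","grip_width","grasp_force")})
p=eyes.capture("wrist"); t=eyes.capture("side")
c=t["color"][270:430,330:480]
a=np.hstack([cv2.resize(p["color"],(400,300)),cv2.resize(c,(320,300),interpolation=cv2.INTER_CUBIC)])
cv2.imwrite("pics/w3.png",a)
E
```

```text
{'time': 8.425, 'joints': [-0.821, 0.487, 1.78, -0.0, 0.875, -0.281], 'tool_pos': [0.416, -0.276, 0.068], 'tool_rot': [-2.733, -1.548, 0.0], 'wrist_force': [0.551, -0.319, -2.591], 'torque': [-0.248, 0.227, 0.015], 'grip_width': 0.224, 'grasp_force': 29.999}
```

View pics/w3.png

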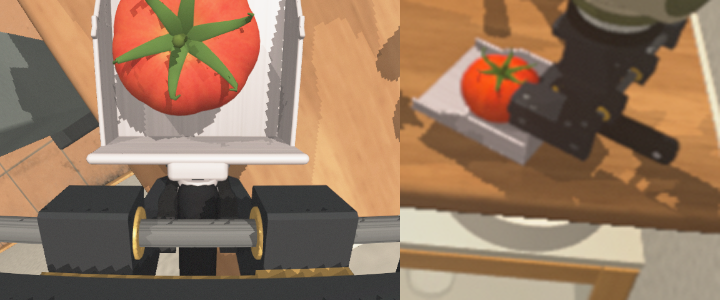

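Grip force is 30 N and the scoop is off the worktop with a load of about 2.6 N. The back wall is at the same pixels as before the lift, so there is no droop. I'll lift, then yaw into line with the caddy (+0.30 rad in world, which is −0.30 about tool z).

Request:
jog_arm --plan "0 0 -0.4 0 0 0 1; 0 0 -0.8 0 0 0 1; 0 0 -1.3 0 0 0 1; 0 0 -1.8 0 0 0 1; 0 0 -2 0 0 0 1; 0 0 -2 0 0 0 1; 0 0 -2 0 0 0 1; 0 0 -2 0 0 0 1; 0 0 -2 0 0 0 1; 0 0 -1.8 0 0 -0.03 1; 0 0 -1.3 0 0 -0.05 1; 0 0 -0.8 0 0 -0.06 1; 0 0 -0.3 0 0 -0.06 1; 0 0 0 0 0 -0.05 1; 0 0 0 0 0 -0.03 1; 0 0 0 0 0 -0.02 1; 0 0 0 0 0 0 1; 0 0 0 0 0 0 1"

```text
time: 10.78
tool_pos: [0.4157, -0.276, 0.2527]
tool_rot: [-2.472, -1.939, 0.0]
wrist_force: [0.0, 0.4, -2.1]
grip_width: 0.221
grasp_force: 30.0
```

```bash
cat >> h.py <<'E'
TL=np.array([-.085,0,.038])   # TCP in scoop frame
def tcp_for_edge(c,ex,ez,pitch,ey=0.):
    """TCP pose so that the scoop edge (60,0,3) is at caddy (ex,ey,ez) m with front-down pitch"""
    S=Ro.from_euler("ZY",[c[2],pitch]).as_matrix()
    E=pose(c,[[ex*1000,ey*1000,ez*1000]])[0]
    return E+S@(TL-[.06,0,.003]), Rscoop(c[2],pitch,-1)
E
python3 - <<'E'
from h import *
from bench import telemetry,eyes
s=telemetry.observe();print({k:np.round(s[k],3).tolist() for k in("time","joints","tool_pos","tool_rot","wrist_force","torque")})
c=np.load("caddy.npy")
P,R=tcp_for_edge(c,-.07,.218,0); print(P,delta(s,P,R))
for n in("side","top","wrist"):
    p=eyes.capture(n); cv2.imwrite(f"pics/{n}4.png",p["color"])
p=eyes.capture("wrist")
Lc=[[87,-88,212],[87,88,212],[210,-88,212],[210,88,212],[-45,82,186],[-45,-82,186],[-30,-73,163],[-30,73,163]]
print(proj(p,pose(c,Lc)).round())
E
```

```text
{'time': 10.775, 'joints': [-0.821, 0.253, 1.569, 0.0, 1.32, -0.581], 'tool_pos': [0.416, -0.276, 0.253], 'tool_rot': [-2.472, -1.939, 0.0], 'wrist_force': [0.026, 0.399, -2.094], 'torque': [-0.284, 0.159, -0.027]}
[ 0.42235814 -0.22525871  0.253     ] (array([ 5.09, -0.56, -0.03]), array([-0.0001, -0.    , -0.0063]))
[[  309.   263.]
 [  329.   278.]
 [-1474. 10109.]
 [ 2448. 10034.]
 [  112.  -229.]
 [  492.  -235.]
 [  457.  -235.]
 [  149.  -230.]]
```

View pics/wrist4.png

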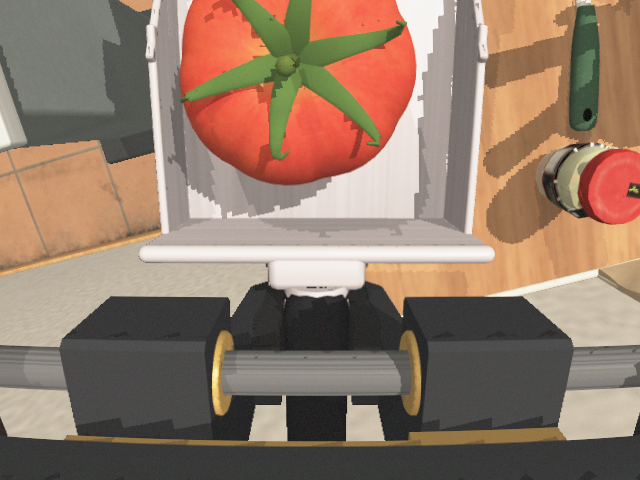

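The scoop looks pixel-identical to the pre-lift view, with the back wall at row 255 and the tomato at (290,90), so it is level. The caddy is out of the wrist camera's view, so I'll check its fit with overlays on enlarged fixed-camera pictures.

```bash
python3 - <<'E'
from h import *
from bench import eyes
c=np.load("caddy.npy")
out=[]
for n,(x0,y0,w,h) in {"side":(145,185,180,170),"top":(175,212,145,130)}.items():
    p=eyes.capture(n); k=400/w
    im=cv2.imread(f"pics/{n}0.png")[y0:y0+h,x0:x0+w]; im=cv2.resize(im,None,fx=k,fy=k,interpolation=cv2.INTER_CUBIC)
    def ln(L,col):
        U=((proj(p,pose(c,L))-[x0,y0]+.5)*k); cv2.polylines(im,[np.round(U*16).astype(np.int32)],False,col,1,cv2.LINE_AA,4)
    ln([[87,-88,212],[87,88,212],[210,88,212],[210,-88,212],[87,-88,212]],(0,0,255))
    ln([[-30,-73,163],[-30,73,163]],(255,0,0)); ln([[-30,73,182],[87,73,182]],(255,255,0)); ln([[-30,-73,182],[87,-73,182]],(255,255,0))
    ln([[-45,-88,142],[-45,88,142],[-45,88,0]],(0,255,255))
    out.append(im)
H=max(i.shape[0] for i in out)
cv2.imwrite("pics/ov.png",np.hstack([cv2.copyMakeBorder(i,0,H-i.shape[0],0,0,cv2.BORDER_CONSTANT) for i in out]))
E
```

```text
(no output)
```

View pics/ov.png

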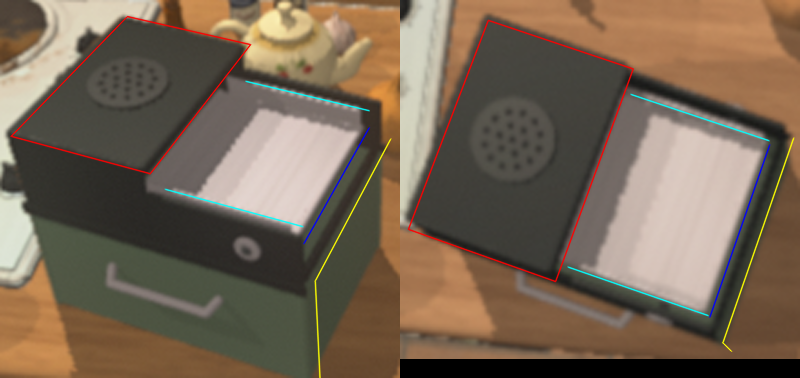

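The overlay shows the hood and flanges matching. The tray end and entry rim sit about 1–3 px nearer the hood than predicted, at around (766,150)–(708,312) in the right panel. I'll shift the caddy estimate +3 mm along its x and work out the approach and tip.

```bash
python3 - <<'E'
from h import *
from bench import telemetry
c=np.load("caddy.npy"); c[:2]+=.003*np.array([np.cos(c[2]),np.sin(c[2])]); np.save("caddy.npy",c)
s=telemetry.observe()
P,R=tcp_for_edge(c,.012,.219,0); print("approach",delta(s,P,R),P)
seq=[(.012,.219-.041*min(1,i/6),.05*i) for i in range(0,17)]
prev={"tool_pos":P,"tool_rot":Ro.from_matrix(R).as_rotvec()}
for a in seq[1:]:
    P,R=tcp_for_edge(c,*a); d=delta(prev,P,R); print(round(a[2],2),d[0],d[1],P.round(3))
    prev={"tool_pos":P,"tool_rot":Ro.from_matrix(R).as_rotvec()}
E
```

```text
approach (array([13.59, -0.61, -0.13]), array([-0.0001, -0.    , -0.006 ])) [ 0.44207248 -0.14257652  0.254     ]
0.05 [ 0.19 -0.   -0.04] [ 0.   -0.05 -0.  ] [ 0.443 -0.141  0.254]
0.1 [ 0.23  0.   -0.04] [ 0.   -0.05  0.  ] [ 0.443 -0.138  0.255]
0.15 [ 0.26 -0.   -0.04] [-0.   -0.05  0.  ] [ 0.444 -0.136  0.255]
0.2 [ 0.3   0.   -0.04] [-0.   -0.05  0.  ] [ 0.444 -0.133  0.255]
0.25 [ 0.33  0.   -0.05] [ 0.   -0.05  0.  ] [ 0.445 -0.13   0.255]
0.3 [ 0.36 -0.   -0.06] [ 0.   -0.05  0.  ] [ 0.446 -0.126  0.254]
0.35 [ 0.19 -0.   -0.72] [-0.   -0.05  0.  ] [ 0.447 -0.122  0.261]
0.4 [ 0.19  0.   -0.72] [-0.   -0.05 -0.  ] [ 0.448 -0.118  0.267]
0.45 [ 0.19  0.   -0.72] [ 0.   -0.05 -0.  ] [ 0.449 -0.114  0.273]
0.5 [ 0.19 -0.   -0.72] [ 0.   -0.05 -0.  ] [ 0.45  -0.109  0.278]
0.55 [ 0.19 -0.   -0.72] [-0.   -0.05  0.  ] [ 0.451 -0.104  0.284]
0.6 [ 0.19  0.   -0.72] [-0.   -0.05  0.  ] [ 0.453 -0.099  0.289]
0.65 [ 0.19 -0.   -0.72] [ 0.   -0.05 -0.  ] [ 0.454 -0.093  0.294]
0.7 [ 0.19 -0.   -0.72] [ 0.   -0.05  0.  ] [ 0.455 -0.087  0.298]
0.75 [ 0.19  0.   -0.72] [-0.   -0.05  0.  ] [ 0.457 -0.082  0.302]
0.8 [ 0.19 -0.   -0.72] [ 0.   -0.05 -0.  ] [ 0.458 -0.075  0.306]
```

Request:
jog_arm --plan "0.3 -0.05 -0.1 0 0 0 1; 0.7 -0.05 0 0 0 -0.006 1; 1.1 -0.05 0 0 0 0 1; 1.4 -0.06 0 0 0 0 1; 1.6 -0.1 0 0 0 0 1; 1.7 -0.1 0 0 0 0 1; 1.7 -0.1 0 0 0 0 1; 1.5 -0.1 0 0 0 0 1; 1.3 0 0 0 0 0 1; 1 0 0 0 0 0 1; 0.7 0 0 0 0 0 1; 0.4 0 0 0 0 0 1; 0.2 0 0 0 0 0 1; 0 0 0 0 0 0 1; 0 0 0 0 0 0 1"

```text
time: 12.95
tool_pos: [0.4413, -0.1426, 0.2537]
tool_rot: [2.466, 1.947, -0.0]
wrist_force: [-0.1, -0.3, -3.0]
grip_width: 0.22
grasp_force: 30.0
```

```bash
python3 - <<'E'
from h import *
from bench import telemetry,eyes
s=telemetry.observe();print({k:np.round(s[k],3).tolist() for k in("time","joints","tool_pos","wrist_force","torque")})
c=np.load("caddy.npy"); P,R=tcp_for_edge(c,.012,.219,0); print(delta(s,P,R))
t=eyes.capture("side")["color"][120:370,140:400]; w=eyes.capture("wrist")["color"]
cv2.imwrite("pics/s5.png",np.hstack([cv2.resize(t,(416,400),interpolation=cv2.INTER_CUBIC),cv2.resize(w,(384,288))]) if 0 else np.hstack([cv2.resize(t,(416,400),interpolation=cv2.INTER_CUBIC),cv2.copyMakeBorder(cv2.resize(w,(384,288)),0,112,0,0,cv2.BORDER_CONSTANT)]))
E
```

```text
{'time': 12.95, 'joints': [-0.566, 0.174, 1.665, -0.0, 1.302, -0.332], 'tool_pos': [0.441, -0.143, 0.254], 'wrist_force': [-0.113, -0.32, -3.026], 'torque': [-0.272, 0.116, 0.053]}
(array([ 0.02,  0.08, -0.03]), array([ 0.    ,  0.0001, -0.0002]))
```

View pics/s5.png

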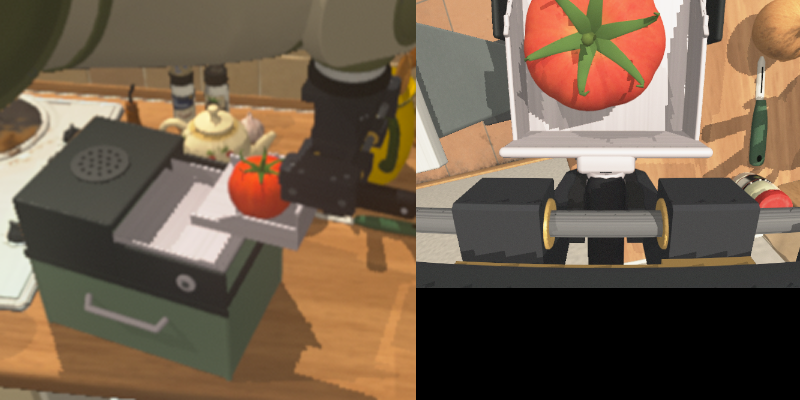

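The scoop is level and centred between the cheeks: in the right panel the cheeks are at columns 500 and 712 and the pan spans 508–708. The edge lies over the tray, so I'll tip now.

Request:
jog_arm --plan "0.19 0.08 -0.04 0 -0.05 0 1; 0.23 0 -0.04 0 -0.05 0 1; 0.26 0 -0.04 0 -0.05 0 1; 0.3 0 -0.04 0 -0.05 0 1; 0.33 0 -0.05 0 -0.05 0 1; 0.36 0 -0.06 0 -0.05 0 1; 0.19 0 -0.72 0 -0.05 0 1; 0.19 0 -0.72 0 -0.05 0 1; 0.19 0 -0.72 0 -0.05 0 1; 0.19 0 -0.72 0 -0.05 0 1; 0 0 0 0 0 0 1; 0.19 0 -0.72 0 -0.05 0 1; 0 0 0 0 0 0 1; 0.19 0 -0.72 0 -0.05 0 1; 0 0 0 0 0 0 1; 0 0 0 0 0 0 1"

```text
time: 15.05
tool_pos: [0.4525, -0.0992, 0.2883]
tool_rot: [2.116, 1.671, -0.653]
wrist_force: [0.1, -0.2, -1.4]
grip_width: 0.226
grasp_force: 30.0
```

```bash
python3 - <<'E'
from h import *
from bench import telemetry,eyes,finder
s=telemetry.observe();print({k:np.round(s[k],3).tolist() for k in("time","joints","tool_pos","wrist_force","torque")})
for n in("side","top"):
    p=eyes.capture(n); cv2.imwrite(f"pics/{n}6.png",p["color"]); print(n,[(np.round(d["centre"]).tolist(),round(d["p"],2)) for d in finder.boxes_of(p,"tomato")[:2]])
    hsv=cv2.cvtColor(p["color"],cv2.COLOR_BGR2HSV); m=((hsv[...,0]<8)&(hsv[...,1]>180)&(hsv[...,2]>100)); ys,xs=np.nonzero(m); print(m.sum(),xs.mean(),ys.mean())
c=np.load("caddy.npy"); P,R=tcp_for_edge(c,.012,.178,.6); print(delta(s,P,R))
E
```

```text
{'time': 15.05, 'joints': [-0.179, 0.225, 1.619, -0.611, 1.376, 0.201], 'tool_pos': [0.452, -0.099, 0.288], 'wrist_force': [0.13, -0.172, -1.397], 'torque': [0.296, 0.014, 0.036]}
side [([228.0, 278.0], 0.57)]
366 426.20765027322403 248.70218579234972
top []
0 nan nan
(array([ 0.01, -0.  , -0.06]), array([-0.0003, -0.0016, -0.0001]))<stdin>:6: RuntimeWarning: Mean of empty slice.
  ret = ret.dtype.type(ret / rcount)
```

```bash
python3 - <<'E'
from h import *
a=cv2.imread("pics/side6.png")[120:360,140:340];b=cv2.imread("pics/top6.png")[200:350,170:330]
cv2.imwrite("pics/c6.png",np.hstack([cv2.resize(a,(400,480),interpolation=cv2.INTER_CUBIC),cv2.resize(b,(400,480),interpolation=cv2.INTER_CUBIC)]))
E
```

```text
(no output)
```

View pics/c6.png

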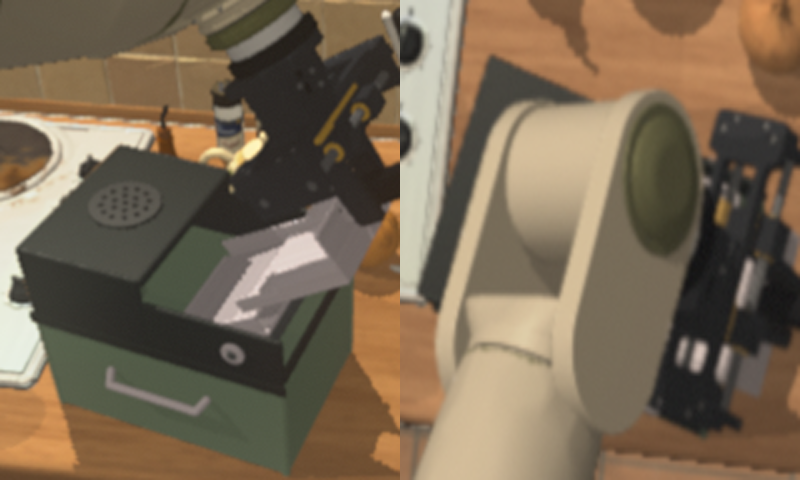

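The tray has tipped and the pan is empty: the wrist load is 1.4 N (scoop alone) and no tomato is visible. I'll raise the scoop, level it and go back out.

Request:
jog_arm --plan "-0.8 0 -1.1 0 0 0 1; -1.1 0 -1.6 0 0 0 1; -1.1 0 -1.6 0 0 0 1; 0 0 0 0 0.1 0 1; 0 0 0 0 0.1 0 1; 0 0 0 0 0.1 0 1; 0 0 0 0 0.1 0 1; 0 0 0 0 0.1 0 1; 0 0 0 0 0.1 0 1; 0 0 0 0 0 0 1; 0 0 0 0 0 0 1"

```text
time: 16.62
tool_pos: [0.4524, -0.0993, 0.3414]
tool_rot: [2.464, 1.946, -0.002]
wrist_force: [0.2, 0.1, -1.6]
grip_width: 0.22
grasp_force: 30.0
```

```bash
python3 - <<'E'
from h import *
from bench import telemetry
s=telemetry.observe();print({k:np.round(s[k],3).tolist() for k in("time","joints","tool_pos","wrist_force","torque")})
q=np.load("scoop.npy"); print(delta(s,[.4157,-.2761,.0385],Rscoop(q[2],0,-1)),delta(s,[.4157,-.2761,.0385],Rscoop(np.load("caddy.npy")[2],0,-1)))
E
```

```text
{'time': 16.625, 'joints': [-0.469, 0.121, 1.499, -0.002, 1.52, -0.235], 'tool_pos': [0.452, -0.099, 0.341], 'wrist_force': [0.154, 0.065, -1.602], 'torque': [-0.134, 0.087, 0.023]}
(array([-17.99,   0.51,  30.32]), array([0.0008, 0.002 , 0.3026])) (array([-17.99,   0.51,  30.32]), array([0.0005, 0.002 , 0.0005]))
```

Request:
jog_arm --plan "-2 0.1 0 0 0 0 1; -3 0.1 0 0 0 0 1; -4 0.1 0 0 0 0 1; -4 0.1 0 0 0 0 1; -3 0.1 0 0 0 0 1; -2 0 0 0 0 0 1; 0 0 0 0 0 0.1 1; 0 0 0 0 0 0.1 1; 0 0 0 0 0 0.1 1; 0 0 3 0 0 0 1; 0 0 4 0 0 0 1; 0 0 4 0 0 0 1; 0 0 4 0 0 0 1; 0 0 4 0 0 0 1; 0 0 3 0 0 0 1; 0 0 2 0 0 0 1; 0 0 1.3 0 0 0 1; 0 0 0 0 0 0 1; 0 0 0 0 0 0 1"

```text
time: 19.0
tool_pos: [0.416, -0.2758, 0.0888]
tool_rot: [2.727, 1.556, 0.0]
wrist_force: [0.4, -0.5, -1.7]
grip_width: 0.226
grasp_force: 30.0
```

```bash
python3 - <<'E'
from h import *
from bench import telemetry,eyes,finder
s=telemetry.observe();print({k:np.round(s[k],3).tolist() for k in("time","tool_pos","wrist_force","torque")})
q=np.load("scoop.npy"); print(delta(s,[.4157,-.2761,.0385],Rscoop(q[2],0,-1)))
w=eyes.capture("wrist")["color"];t=eyes.capture("side")["color"][160:420,140:470]
cv2.imwrite("pics/c7.png",np.hstack([cv2.resize(w,(400,300)),cv2.resize(t,(400,300))]))
E
```

```text
{'time': 19.0, 'tool_pos': [0.416, -0.276, 0.089], 'wrist_force': [0.417, -0.52, -1.657], 'torque': [-0.113, 0.161, 0.022]}
(array([-0.04, -0.01,  5.03]), array([0.0014, 0.0005, 0.0026]))
```

View pics/c7.png

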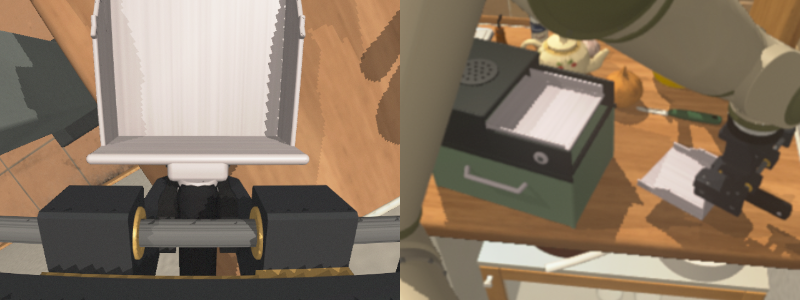

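The pan is empty and still square in the grip, with its back wall at row 158 as before, and the tray is level again. Next I'll lower the last 5 cm, open and retreat upward.

Request:
jog_arm --plan "0 0 1.5 0 0 0 1; 0 0 1.5 0 0 0 1; 0 0 1 0 0 0 1; 0 0 0.6 0 0 0 1; 0 0 0.3 0 0 0 1; 0 0 0.1 0 0 0 1; 0 0 0 0 0 0 1; 0 0 0 0 0 0 1"

```text
time: 20.1
tool_pos: [0.4156, -0.2756, 0.0382]
tool_rot: [2.728, 1.556, 0.0]
wrist_force: [-0.0, -0.7, -1.5]
grip_width: 0.225
grasp_force: 30.0
```

Request:
jog_arm --plan "0 0 0 0 0 0 0; 0 0 0 0 0 0 0; 0 0 0 0 0 0 0; 0 0 0 0 0 0 0; 0 0 0 0 0 0 0; 0 0 0 0 0 0 0; 0 0 0 0 0 0 0; 0 0 -1 0 0 0 0; 0 0 -3 0 0 0 0; 0 0 -4 0 0 0 0; 0 0 -5 0 0 0 0; 0 0 -5 0 0 0 0; 0 0 -3 0 0 0 0; 0 0 0 0 0 0 0; 0 0 0 0 0 0 0"

```text
time: 21.98
tool_pos: [0.4152, -0.2752, 0.2472]
tool_rot: [-2.728, -1.556, 0.001]
wrist_force: [1.0, 0.1, -0.4]
grip_width: 0.996
grasp_force: 0.0
```

```bash
python3 - <<'E'
from h import *
from bench import telemetry,eyes,finder
s=telemetry.observe();print({k:np.round(s[k],3).tolist() for k in("time","tool_pos","wrist_force","grip_width")})
w=eyes.capture("wrist")["color"];t=eyes.capture("side")["color"][160:420,140:470]
cv2.imwrite("pics/c8.png",np.hstack([cv2.resize(w,(400,300)),cv2.resize(t,(400,300))]))
E
```

```text
{'time': 21.975, 'tool_pos': [0.415, -0.275, 0.247], 'wrist_force': [0.971, 0.097, -0.377], 'grip_width': 0.996}
```

View pics/c8.png

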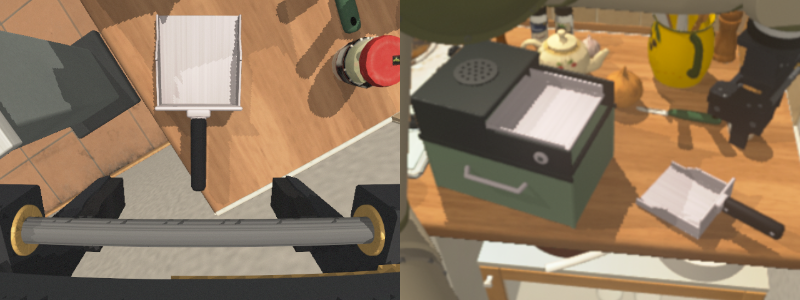

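The empty scoop lies flat on the worktop, at about (198,62) in the left panel and (690,195) in the right. The tray is level, the gripper is clear and the bystanders shown are untouched, so I'm handing in.

```bash
python3 -c "
from bench import manip; print(manip.hand_in())"
```

```text
the job is handed in; nothing more can be done
None
```

I tipped the tomato off the scoop and the caddy tray dropped it inside; the empty scoop is back flat on the worktop, clear of the caddy, and the job was handed in at about 22 s of the 67 s limit, with no verdict returned.

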